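# Stand the fallen cell up and hold the cell row pressed for the clamp

### The job

One battery cell of the row has fallen over on the white compression fixture: stand it upright, terminals up, then slide it square into the lane behind its two neighbours and press the whole closed-up row against the sprung plate until the gauge pointer stands in the green zone. Keep holding it steadily there, because I am about to fasten the clamp: your program finishes while the gripper is still pressing on that cell. Never drive the pointer into the red, do not knock the two standing cells over, and leave the other things on the bench where they are.

Things in the scene. Friction and masses are not known exactly. Their poses are not given: they have to be found in the camera images.
- fixture: compression fixture bolted to the bench, white bed 200 (x) x 420 (y) x 20 thick; origin = centre of its underside on the bench, bed top 20 above. The row runs along its y; pressing is towards its +y. The two standing cells are in the lane, broad faces towards the plate at the +y end; the fallen cell lies on the plain, rail-free -y end (y below -66), terminals roughly to -y.
- lane_mouth (a point): open end of the lane on the bed top, on its centre line, at fixture y = -65. From here two black rails, 14 high and 20 wide, narrow from about 80 apart to 58 apart over 35 in the fixture's +y, then run parallel (inner faces 29 either side of the centre line) up to fixture y = 105. Axes as the fixture.
- gauge (a point): middle of the green zone on top of the fixed grey gauge block (106 x 50, 100 high above the bench) at the fixture's +y end, behind the plate. The scale runs in +y: white, green (12 long), yellow, red; the black crossbar fixed to the plate is the pointer.
- plate (a point): aluminium sprung pressure plate, 66 wide x 12 thick x 84 high, across the lane's +y end; axes as the fixture; this point is the middle of the lower edge of its pressing (-y) face, level with the bed top, at fixture y = 100 at rest. Carries the black pointer.
- press (a joint): travel of the sprung plate, m: 0 at rest, grows when pressed to fixture +y, stop at 0.038. Spring 500 N/m, no preload (0.018 = 9 N on the plate; the push must also overcome the cells' sliding friction, 1 to 3 N each, varying). Pointer zones: white 0 to 0.012, green 0.012 to 0.024, yellow to 0.030, red beyond. Springs back if let go.
- cell_a: blue battery cell, 50 wide (its x) x 36 thick (y) x 70 tall (z), about 0.25 kg; white top with two metal studs 5 high; origin = centre of its underside, z towards the studs (terminals). Stands in the lane, next to the plate, with a small gap.
- cell_b: blue battery cell, 50 wide (its x) x 36 thick (y) x 70 tall (z), about 0.25 kg; white top with two metal studs 5 high; origin = centre of its underside, z towards the studs (terminals). Stands in the lane, next to cell_a on its -y side, with a small gap.
- cell_c: blue battery cell, 50 wide (its x) x 36 thick (y) x 70 tall (z), about 0.25 kg; white top with two metal studs 5 high; origin = centre of its underside, z towards the studs (terminals). The fallen one: lies on a broad face; must stand with broad faces towards the plate (either way round). Alone, it tips if pushed high, slides if pushed near the bed; pushing level with its top tilts the row.
- pliers: orange-handled pliers lying flat, about 150 x 60 x 16; bystander, leave alone. Origin at the pivot, underside
- screwdriver: yellow-handled screwdriver lying flat, about 200 long, bystander, leave alone
- carton: small brown carton 100 x 130 x 60, bystander, leave alone; origin = centre of underside
- meter: yellow hand multimeter 150 x 75 x 41 lying flat, bystander, leave alone; origin = centre of underside
- tape_roll: clear tape roll, 90 diameter x 24 high, bystander, leave alone; origin = centre of underside

How it is judged:
On the way, in this order (a step that is already met when the one before it is completed fails the run):
1. the fallen cell stands upright on the bed, terminals up (angle between cell_c's own z axis and vertical below 0.12 rad and z of cell_c in the frame of fixture between 0.015 and 0.026 m), for 0.2 s.
2. the closed-up row is pressed with the pointer in the green, steadily for a second (angle between each of cell_a, cell_b, cell_c's own z axis and vertical below 0.12 rad and z of each of cell_a, cell_b, cell_c in the frame of fixture below 0.026 m and x of cell_c in the frame of fixture between -0.012 and 0.012 m and angle between the y axis of cell_c and the y axis of fixture, either way round below 0.15 rad and horizontal distance between cell_a and cell_b below 0.041 m and horizontal distance between cell_b and cell_c below 0.041 m and value of joint press between 0.0105 and 0.0255 m and contact force between any of the fingers, the arm and cell_c above 3 N), for 1 s.
At the end, for the whole second after the job is handed in: all three cells upright (within about 7 degrees) on the bed, the raised one square in the lane (within 12 mm and 9 degrees), neighbours' centres less than 41 mm apart, plate travel 10.5 to 25.5 mm (5 to 13 N) and kept there by the gripper pressing on the raised cell with over 3 N (all of step 2 and linear speed of cell_c below 0.02 m/s); the arm keeps its last pose, push and grip.
It fails at once if the pointer was driven into the red (value of joint press above 0.031 m).
It fails at once if a standing cell was knocked over (angle between any of cell_a, cell_b's own z axis and vertical above 0.5 rad).
It fails at once if a bystander was moved (distance of any of pliers, screwdriver, carton, meter, tape_roll from where it was at the start of the episode above 0.03 m).
It also fails if it takes over 58 s, if anything falls off the work surface, if the arm or the gripper's body presses on something with over 40 N, if the wrist force passes 120 N, or if a joint passes its speed limit or range.

### The arm

A 6-joint arm with a two-finger parallel gripper is mounted at the origin on the work surface. World frame = base frame: x ahead of the robot, y to its left, z up, the work surface at z = 0. Lengths are in m, angles in rad, forces in N, time in s.
With the tool pointing down it reaches from about 0.35 to 0.775 m from the base axis. Payload 5.5 kg.
Tool frame: the origin (TCP) lies at the very end of the fingers, on their centre line; the grasp point (between the pads) lies behind it (manip.grip_depth is the z of the grasp point in the tool frame, in m); z points along the fingers, y is the line along which they close (so a half turn about z gives the same grasp; the last joint's range is limited). The gripper opens to 85 mm and grips with 20 to 120 N. Pads are 22 mm wide; open, the fingers measure 114 mm over their backs; the gripper's body (76 mm by 85 mm) begins 54 mm behind the grasp point. The pads swing forward as they close: fully open they stand 13 mm farther back than shut.
Start: joints at [-0.14, 0.313, 0.046, 1.304, 0, 1.431], TCP at [0.575, -0, 0.231] pointing down, gripper open.
Joint ranges: [-2.76, 2.76], [-0.86, 1.69], [-1.03, 1.26], [-2.2, 2.34], [-1.47, 1.5], [-3.14, 3.14]. Speed limits (rad/s): [2.57, 2.57, 3.14, 3.14, 3.14, 3.14].

### API

Orientations are given as a rotation vector (axis times angle).
In Python, from cell import manip gives the robot as it stands.
- The arm moves only by the shell command python3 inch.py 'ROWS' [OPENING] [FORCE]. ROWS is rows parted by semicolons, their numbers by spaces, 1 to 10 of them, each of 6 numbers: dx, dy, dz in m, then a rotation vector rx, ry, rz in rad; each row shifts and turns the commanded pose from where the row before left it, along the tool's axes as they then stand; what a row does not reach is not made up. A row lasts 1/8 s, in which the tool goes at most 0.0625 m and 0.188 rad, less where a joint would pass 70% of its speed; a pose out of reach is approached as far as the arm can. OPENING is the opening from 0.0 (shut) to 1.0 (fully open), set as the command begins (- or left out keeps the last). The fingers move at their own pace and stop on an object; FORCE is the grip in N (left out, the last holds). Time passes only in rows, so rows that do not move let the fingers close. It prints the time, the measured TCP pose, the force, the opening and the grip force at its end.
- manip.sense(): the state, without advancing time (a new reading comes with each control period).
- manip.camera(name): name is "scene" or "side" or "wrist"; returns a dict with "image" (400x640x3 uint8, red, green, blue), "fovy" (degrees; the focal length in pixels is half the picture's height over the tangent of half this angle, whatever the lens; pixels are square), "cx", "cy" (the principal point, pixels), "position" and "orientation" of the camera in the world; the wrist camera has in their place "mount" (4x4, takes a point from camera to tool coordinates, whose origin is the TCP and whose axes are the flange's). Camera axes: x right, y up, looking along -z (the intrinsics and any distortion apply to the point x, -y, -z); pixel columns grow to the right and rows downward; lengths in m; the calibration is good to about 2 mm. The wrist camera is an equidistant fisheye: a pixel r from the principal point sees the ray r / f radians off the axis. A picture is of the moment at which its call begins: read the wrist's pose just before it. There is no depth.
- manip.close_job(): hands the job in; it is judged then, once.
The state is a dict: "time_s": time; "q": joint angles; "qvel": joint speeds; "tau": joint torques, N m; "position": TCP position; "orientation": TCP orientation; "contact_force": force on the tool from outside, world axes, zero at the start; "ft_torque": the same for the moment, N m; "width": opening from 0.0 (shut) to 1.0 (fully open); "gripper_force": force on a finger pad.
Only numpy, scipy, OpenCV 4.12 (cv2) and the standard library are available. Lean on these libraries where they do the work, as an engineer would, in place of code of your own. Each camera call takes 0.05 s, during which the arm holds its last target. There are 200 camera calls.

## Working session

There is one attempt and no reset: what is moved stays moved. The work goes in short steps, Python scripts to look and compute and a shell command to move; the robot and the scene stay as the last step left them, time stands still between calls to the robot, and variables do not carry over. Pictures are saved under pics/ and viewed, at most 12 in all, crops included, and the job is handed in when it is done.

```bash
ls; mkdir -p pics
python3 - <<'E'
from cell import manip
import cv2
print(manip.sense(), manip.grip_depth)
for n in ("scene","side"):
    c=manip.camera(n); cv2.imwrite(f"pics/{n}0.png",c["image"][:,:,::-1]); print(n,{k:v for k,v in c.items() if k!="image"})
E
```

```text
cell.py
inch.py
pics
{'time_s': 0.0, 'q': array([-1.39620415e-01,  3.13999199e-01,  4.49642495e-02,  1.30357540e+00,
       -2.24070589e-05,  1.43121806e+00]), 'qvel': array([-0.00076639, -0.00071739, -0.00041165, -0.00193346, -0.00094746,
        0.00146764]), 'tau': array([-2.90074182e-03, -4.80629075e+01,  2.98531097e+01,  1.95313990e-02,
       -3.83516899e-04, -4.27451073e-05]), 'position': array([5.74491540e-01, 4.32962233e-05, 2.30403516e-01]), 'orientation': array([-2.22047304e+00, -2.22037950e+00,  1.74222001e-03]), 'contact_force': array([ 0.58317879, -0.7401686 , -0.01967817]), 'ft_torque': array([ 0.02736793,  0.02706758, -0.03978451]), 'gripper_force': 0.0, 'width': 0.9946326358562294} -0.0187
scene {'fovy': 55.62483681041673, 'cx': 321.0804259679221, 'cy': 201.01886465202384, 'position': array([1.17740579, 0.4403475 , 0.92711872]), 'orientation': array([0.41032894, 0.83662268, 2.08957722])}
side {'fovy': 52.07967297131908, 'cx': 317.5142583928045, 'cy': 197.30518070294866, 'position': array([ 0.14802848, -0.85005159,  0.83817342]), 'orientation': array([ 0.87961766, -0.1973009 , -0.43514991])}
```
View pics/scene0.png

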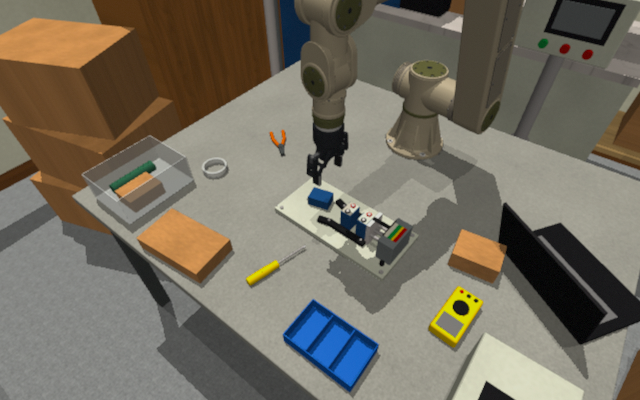

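View pics/side0.png

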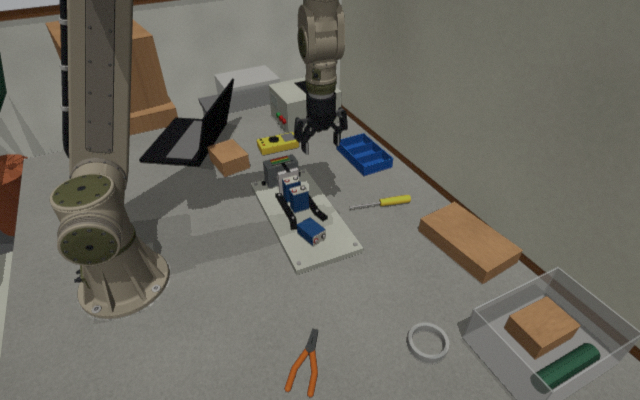

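The scene shows the fixture around (345,225), with the fallen cell at (320,198) and the gauge at (395,238). In the side view the fallen cell is at (312,232) and its terminals face the camera. Next I'll look at enlarged crops.

Create h.py:
```python
import numpy as np, cv2
from scipy.spatial.transform import Rotation as R
def f(c): return 200/np.tan(np.radians(c["fovy"])/2)
def ray(c,u,v):
    d=np.array([(u-c["cx"])/f(c),-(v-c["cy"])/f(c),-1.]); return R.from_rotvec(c["orientation"]).as_matrix()@d
def onz(c,u,v,z):
    d=ray(c,u,v); p=c["position"]; return p+d*(z-p[2])/d[2]
def proj(c,P):
    q=R.from_rotvec(c["orientation"]).as_matrix().T@(np.array(P)-c["position"]); return np.array([c["cx"]-f(c)*q[0]/q[2],c["cy"]+f(c)*q[1]/q[2]])
def tri(c1,p1,c2,p2):
    d1,d2=ray(c1,*p1),ray(c2,*p2)
    s=np.linalg.lstsq(np.c_[d1,-d2],c2["position"]-c1["position"],rcond=None)[0]
    a=c1["position"]+s[0]*d1;b=c2["position"]+s[1]*d2
    return (a+b)/2,np.linalg.norm(a-b)
```

Run:
```python
import cv2,numpy as np
a=cv2.imread("pics/scene0.png")[170:290,265:425]; b=cv2.imread("pics/side0.png")[150:275,235:375]
a=cv2.resize(a,None,fx=5,fy=5,interpolation=cv2.INTER_CUBIC);b=cv2.resize(b,None,fx=4.8,fy=4.8,interpolation=cv2.INTER_CUBIC)
cv2.imwrite("pics/a1.png",a);cv2.imwrite("pics/b1.png",b)
```

```text
(no output)
```

View pics/a1.png

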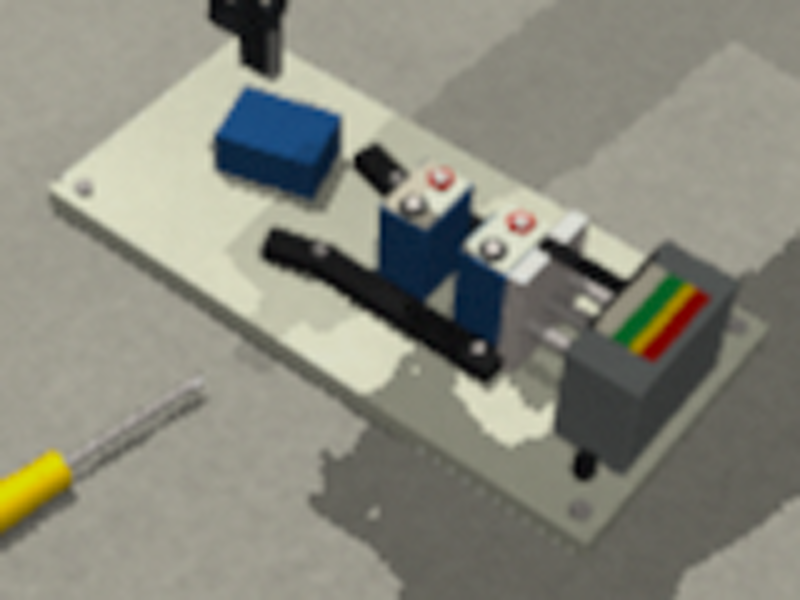

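View pics/b1.png

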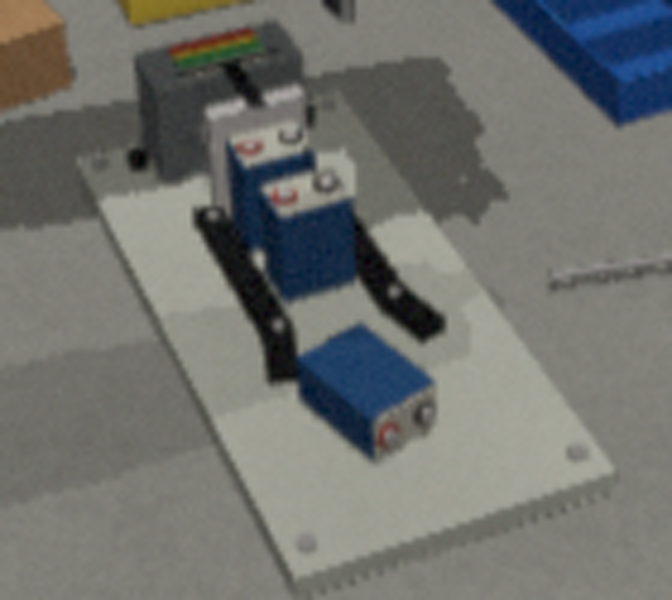

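The crops show the bed corners, the fallen cell's top face and its studs clearly, so I'll cast rays for those points.

```bash
cat > m.py <<'E'
from h import *
from cell import manip
S=manip.camera("scene");D=manip.camera("side")
s=lambda u,v:(u/5+265-.4,v/5+170-.4); d=lambda u,v:(u/4.8+235-.4,v/4.8+150-.4)
np.set_printoptions(precision=4,suppress=True)
print("bed scene",[onz(S,*s(*p),.02)[:2] for p in((52,188),(588,538),(765,325))])
print("bed side",[onz(D,*d(*p),.02)[:2] for p in((297,583),(615,470),(80,160))])
print("c top scene",[onz(S,*s(*p),.056)[:2] for p in((250,88),(341,118),(318,160),(217,143))])
print("c top side",[onz(D,*d(*p),.056)[:2] for p in((362,325),(435,378),(375,412),(300,360))])
print("studs b scene",[onz(S,*s(*p),.095)[:2] for p in((440,177),(413,205))],"a",[onz(S,*s(*p),.095)[:2] for p in((520,221),(491,249))])
print("studs b side",[onz(D,*d(*p),.095)[:2] for p in((286,194),(325,181))],"a",[onz(D,*d(*p),.095)[:2] for p in((249,147),(290,134))])
print("green scene",onz(S,*s(648,312),.1),"side",onz(D,*d(215,49),.1))
E
python3 m.py
```

```text
bed scene [array([ 0.6051, -0.186 ]), array([0.6232, 0.228 ]), array([0.429 , 0.2366])]
bed side [array([ 0.4088, -0.185 ]), array([ 0.6069, -0.1907]), array([0.4316, 0.2347])]
c top scene [array([ 0.4831, -0.117 ]), array([ 0.4697, -0.0529]), array([ 0.5087, -0.0426]), array([ 0.5354, -0.103 ])]
c top side [array([ 0.5148, -0.0479]), array([ 0.5324, -0.1089]), array([ 0.4891, -0.1185]), array([ 0.4689, -0.0592])]
studs b scene [array([0.506 , 0.0457]), array([0.5344, 0.0456])] a [array([0.5071, 0.1029]), array([0.5356, 0.101 ])]
studs b side [array([0.5074, 0.0434]), array([0.5344, 0.0443])] a [array([0.5063, 0.0989]), array([0.5353, 0.0998])]
green scene [0.5258 0.1982 0.1   ] side [0.5273 0.2063 0.1   ]
```

```bash
python3 inch.py '-0.039 -0.0125 0 0 0 0;-0.039 -0.0125 0 0 0 0;-0.039 -0.0125 0 0 0 0;-0.039 -0.0125 0 0 0 0;0 0 0 0 0 -0.1525;0 0 0 0 0 -0.1525;0 0 0 0 0.157 0;0 0 0 0 0.157 0;0 0 0 0 0.157 0;0 0 0 0 0.157 0' 1.0 40
cat > to.py <<'E'
# tool-frame displacement from present pose to a world TCP target
import sys; from h import *; from cell import manip
np.set_printoptions(precision=4,suppress=True)
s=manip.sense(); M=R.from_rotvec(s["orientation"]).as_matrix()
print("p",s["position"],"q",s["q"],"axes\n",M,"F",s["contact_force"],"t",s["time_s"])
G=np.array(list(map(float,sys.argv[1:4])))   # wanted grasp point
print("rows sum",M.T@(G-s["position"]-manip.grip_depth*M[:,2]), "grasp now",s["position"]+manip.grip_depth*M[:,2])
E
python3 to.py 0.5025 -0.088 0.046; python3 -c "
from cell import manip;print(manip.camera('wrist')['mount'])"
```

```text
time_s: 1.45
position: [0.5254, -0.1564, 0.2318]
orientation: [-1.531, -2.087, -0.502]
contact_force: [-0.9, -0.4, 0.7]
width: 0.999
gripper_force: 0.0
p [ 0.5254 -0.1564  0.2318] q [-0.6337  0.6636  0.416   1.8555  0.3576  0.5337] axes
 [[-0.2428  0.954  -0.1759]
 [ 0.7697  0.2998  0.5636]
 [ 0.5904  0.0015 -0.8071]] F [-0.8694 -0.4147  0.7071] t 1.45
rows sum [-0.0515 -0.0016  0.2113] grasp now [ 0.5287 -0.167   0.2469]
[[ 6.90153110e-04  9.60091239e-01  2.79686139e-01  7.04890210e-02]
 [ 9.99999264e-01 -9.41773808e-04  7.65272751e-04 -5.48081731e-04]
 [ 9.98132743e-04  2.79685404e-01 -9.60091182e-01 -1.42439124e-01]
 [ 0.00000000e+00  0.00000000e+00  0.00000000e+00  1.00000000e+00]]
```

```bash
python3 inch.py '0 0 0 0 0.157 0;0 0 0 0 0 -0.1848;0 0 0 0 0 -0.1848;0 0 0 0 0 -0.1848;0 0 0 0 0 -0.1848;0 0 0 0 0 -0.1848;0 0 0 0 0 -0.1848;0 0 0 0 0 -0.1848;0 0 0 0 0 -0.1848;0 0 0 0 0 -0.1848' >/dev/null;  python3 inch.py '0 0 0 0 0 -0.1848;0 0 0 0 0 -0.1848;0 0 0 0 0 -0.1848;0 0 0 0 0 -0.1848;0 0 0 0 0 -0.1848;0 0 0 0 0 -0.1848;0 0 0 0 0 -0.1848;0 0 0 0 0 -0.1848;0 0 0 0 0 0'
python3 to.py 0.5025 -0.088 0.046
```

```text
time_s: 3.88
position: [0.5251, -0.1559, 0.2314]
orientation: [-2.054, 1.509, 0.85]
contact_force: [-0.7, 0.4, 0.9]
width: 0.995
gripper_force: 0.0
p [ 0.5251 -0.1559  0.2314] q [-0.6626  0.7762  0.5188  2.0005  0.4117 -2.6861] axes
 [[ 0.2113 -0.9541 -0.2121]
 [-0.6762 -0.2994  0.6731]
 [-0.7058  0.0012 -0.7085]] F [-0.6845  0.3854  0.8737] t 3.875
rows sum [0.0802 0.001  0.2005] grasp now [ 0.529  -0.1685  0.2446]
```

```bash
python3 inch.py '0.04 0.0005 0 0 0 0;0.04 0.0005 0 0 0 0;0 0 0.035 0 0 0;0 0 0.035 0 0 0;0 0 0.035 0 0 0;0 0 0.035 0 0 0;0 0 0.025 0 0 0;0 0 0.02 0 0 0;0 0 0.0155 0 0 0;0 0 0 0 0 0'
python3 to.py 0.5025 -0.088 0.046
python3 - <<'E'
from cell import manip
import cv2,numpy as np
a=manip.camera("scene")["image"][170:290,265:425,::-1]; b=manip.camera("side")["image"][150:270,235:395,::-1]
cv2.imwrite("pics/a2.png",np.hstack([cv2.resize(i,(400,300),interpolation=cv2.INTER_CUBIC) for i in(a,b)]))
E
```

```text
time_s: 5.12
position: [0.498, -0.0743, 0.0326]
orientation: [-2.053, 1.508, 0.853]
contact_force: [-0.2, 0.8, -0.9]
width: 1.0
gripper_force: 0.0
p [ 0.498  -0.0743  0.0326] q [-0.5855  0.7975  0.0438  1.4789  0.46   -2.6209] axes
 [[ 0.2109 -0.9539 -0.2136]
 [-0.6747 -0.3002  0.6743]
 [-0.7073  0.0019 -0.7069]] F [-0.2399  0.7959 -0.8681] t 5.125
rows sum [ 0.0007 -0.0002 -0.001 ] grasp now [ 0.502  -0.0869  0.0458]
```

View pics/a2.png

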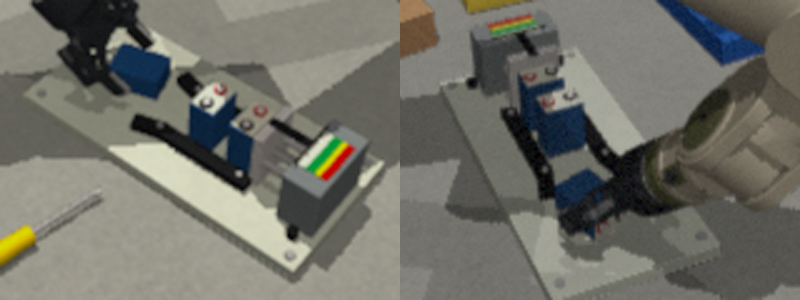

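The fingers straddle the fallen cell in both views (left view at (125,70), right view at (590,205)). Now I'll grip it.

```bash
python3 inch.py '0 0 0 0 0 0;0 0 0 0 0 0;0 0 0 0 0 0;0 0 0 0 0 0;0 0 0 0 0 0;0 0 0 0 0 0' 0.0 60; python3 to.py 0.5025 -0.088 0.046
```

```text
time_s: 5.98
position: [0.499, -0.0759, 0.0335]
orientation: [-2.054, 1.507, 0.848]
contact_force: [-1.0, -3.9, 5.7]
width: 0.575
gripper_force: 62.6
p [ 0.499  -0.0759  0.0335] q [-0.5872  0.7965  0.0464  1.4799  0.46   -2.6225] axes
 [[ 0.2128 -0.9541 -0.2109]
 [-0.6756 -0.2996  0.6736]
 [-0.7059 -0.0009 -0.7083]] F [-0.9609 -3.8877  5.7005] t 5.975
rows sum [0.0001 0.0003 0.001 ] grasp now [ 0.5029 -0.0885  0.0468]
```

```bash
python3 inch.py '-0.012 0 -0.012 0 0 0;-0.03 0 -0.03 0 0 0;-0.03 0 -0.03 0 0 0;0 0 0 0 0.1571 0;0 0 0 0 0.1571 0;0 0 0 0 0.1571 0;0 0 0 0 0.1571 0;0 0 0 0 0.1571 0;0 0 0 0 0 0;0 0 0 0 0 0'; python3 to.py 0.5 -0.1 0.08
```

```text
time_s: 7.22
position: [0.4984, -0.0748, 0.135]
orientation: [-2.533, 1.857, 0.002]
contact_force: [-0.8, 0.2, -1.7]
width: 0.58
gripper_force: 62.2
p [ 0.4984 -0.0748  0.135 ] q [-0.3091  0.2294 -0.3094  1.033   0.001  -2.1854] axes
 [[ 0.3008 -0.9537 -0.0006]
 [-0.9537 -0.3008  0.0013]
 [-0.0014  0.0002 -1.    ]] F [-0.8408  0.249  -1.7119] t 7.225
rows sum [0.0246 0.006  0.0737] grasp now [ 0.4984 -0.0748  0.1537]
```

```bash
python3 inch.py '0.04 0 0 0 0 0;0 0 0 0 0 0.1762;0 0 0 0 0 0.1762;0 0 0 0 0.1571 0;0 0 0 0 0.1571 0;0 0 0 0 0.1571 0;0 0 0 0 0.1571 0;0 0 0 0 0.1571 0;0 0 0 0 0 0;0 0 0 0 0 0'; python3 to.py 0.5105 -0.115 0.062
python3 - <<'E'
from cell import manip
import cv2,numpy as np
a=manip.camera("scene")["image"][140:290,265:465,::-1]; b=manip.camera("side")["image"][120:270,235:435,::-1]
cv2.imwrite("pics/a3.png",np.hstack([cv2.resize(i,(400,300),interpolation=cv2.INTER_CUBIC) for i in(a,b)]))
E
```

```text
time_s: 8.48
position: [0.511, -0.1139, 0.1341]
orientation: [1.712, -1.797, 0.706]
contact_force: [0.6, -1.0, -2.4]
width: 0.577
gripper_force: 62.3
p [ 0.511  -0.1139  0.1341] q [ 0.0338  0.3786 -0.3411  0.9343 -0.7799 -1.4543] axes
 [[-0.0339 -0.9988 -0.0353]
 [-0.7077  0.0489 -0.7048]
 [ 0.7057  0.0011 -0.7085]] F [ 0.5888 -0.9605 -2.3987] t 8.475
rows sum [-0.0501  0.0003  0.0706] grasp now [ 0.5116 -0.1007  0.1474]
```

View pics/a3.png

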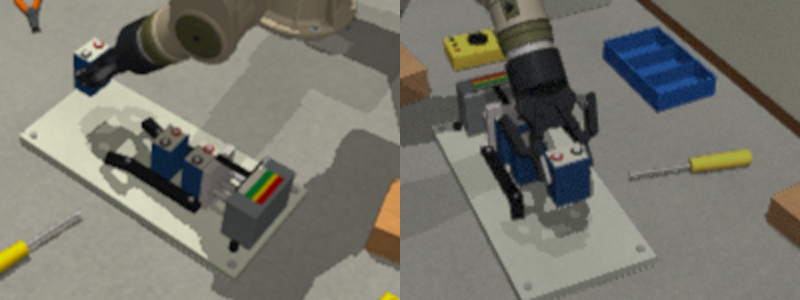

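The cell is upright with its terminals up (left view at (88,65), right view at (565,165)), square to the fixture and clear of its neighbours. I'll lower it and then creep down.

```bash
python3 inch.py '-0.0157 0 0.0216 0 0 0;-0.0157 0 0.0216 0 0 0;-0.0157 0 0.0216 0 0 0;0 0 0 0 0 0;0 0 0 0 0 0'; python3 inch.py '-0.0014 0 0.0014 0 0 0;-0.0007 0 0.0007 0 0 0;0 0 0 0 0 0'; python3 to.py 0.5105 -0.115 0.061
```

```text
time_s: 9.2
position: [0.5107, -0.1264, 0.057]
orientation: [1.711, -1.797, 0.711]
contact_force: [-0.2, -0.0, -2.2]
width: 0.578
gripper_force: 62.1
time_s: 9.57
position: [0.5102, -0.1256, 0.053]
orientation: [1.712, -1.795, 0.71]
contact_force: [-0.1, 0.4, -1.7]
width: 0.578
gripper_force: 62.1
p [ 0.5102 -0.1256  0.053 ] q [ 0.0125  0.4702 -0.4427  0.7168 -0.7842 -1.4865] axes
 [[-0.0338 -0.9989 -0.0328]
 [-0.7059  0.0471 -0.7067]
 [ 0.7075 -0.0007 -0.7068]] F [-0.1144  0.3763 -1.6783] t 9.575
rows sum [-0.0018  0.0001  0.0055] grasp now [ 0.5108 -0.1124  0.0662]
```

```bash
python3 inch.py '-0.0007 0 0.0007 0 0 0;-0.0007 0 0.0007 0 0 0;0 0 0 0 0 0';python3 inch.py '-0.0007 0 0.0007 0 0 0;0 0 0 0 0 0'; python3 to.py 0.5105 -0.115 0.061
```

```text
time_s: 9.95
position: [0.5098, -0.1258, 0.0505]
orientation: [1.712, -1.795, 0.71]
contact_force: [-0.4, -0.4, -3.6]
width: 0.578
gripper_force: 62.1
time_s: 10.2
position: [0.51, -0.1258, 0.0498]
orientation: [1.712, -1.795, 0.71]
contact_force: [0.1, 0.3, -2.6]
width: 0.585
gripper_force: 62.2
p [ 0.51   -0.1258  0.0498] q [ 0.0122  0.4749 -0.4453  0.7098 -0.7843 -1.4865] axes
 [[-0.0337 -0.9989 -0.0332]
 [-0.7058  0.0474 -0.7068]
 [ 0.7076 -0.0004 -0.7066]] F [ 0.0983  0.3108 -2.6291] t 10.2
rows sum [0.0003 0.     0.0031] grasp now [ 0.5107 -0.1126  0.063 ]
```

```bash
python3 inch.py '-0.0007 0 0.0007 0 0 0;-0.0007 0 0.0007 0 0 0;0 0 0 0 0 0';python3 inch.py '-0.0007 0 0.0007 0 0 0;0 0 0 0 0 0;0 0 0 0 0 0'; python3 inch.py '-0.0007 0 0.0007 0 0 0;0 0 0 0 0 0;0 0 0 0 0 0'
```

```text
time_s: 10.58
position: [0.5101, -0.1259, 0.0496]
orientation: [1.711, -1.793, 0.713]
contact_force: [-4.4, 5.1, 11.1]
width: 0.573
gripper_force: 62.0
time_s: 10.95
position: [0.5102, -0.126, 0.0496]
orientation: [1.711, -1.791, 0.714]
contact_force: [-6.0, 8.4, 18.1]
width: 0.576
gripper_force: 62.1
time_s: 11.32
position: [0.5105, -0.1261, 0.0492]
orientation: [1.711, -1.791, 0.715]
contact_force: [-4.9, 9.4, 20.2]
width: 0.575
gripper_force: 62.5
```

```bash
python3 inch.py '0.0014 0 -0.0014 0 0 0;0 0 0 0 0 0' >/dev/null; python3 inch.py '0 0 0 0 0 0;0 0 0 0 0 0;0 0 0 0 0 0;0 0 -0.02 0 0 0;0 0 -0.03 0 0 0;0 0 -0.04 0 0 0;0 0 -0.04 0 0 0;0 0 0 0 0 0' 1.0
cat > look.py <<'E'
import sys; from h import *; from cell import manip
o=[]
for n,(x,y) in (("scene",(265,150)),("side",(235,150))):
    c=manip.camera(n); i=c["image"][:,:,::-1]; cv2.imwrite(f"pics/{sys.argv[1]}_{n}.png",i)
    o.append(cv2.resize(i[y:y+120,x:x+100 if n=="side" else x+160],None,fx=4 if n=="side" else 2.5,fy=4 if n=="side" else 2.5,interpolation=cv2.INTER_CUBIC))
h=max(a.shape[0] for a in o)
cv2.imwrite(f"pics/{sys.argv[1]}.png",np.hstack([np.pad(a,((0,h-a.shape[0]),(0,0),(0,0))) for a in o]))
E
python3 look.py k4
```

```text
time_s: 12.58
position: [0.5162, -0.0323, 0.1413]
orientation: [1.715, -1.796, 0.714]
contact_force: [-0.7, -0.5, -1.0]
width: 0.997
gripper_force: 0.0
```

View pics/k4.png

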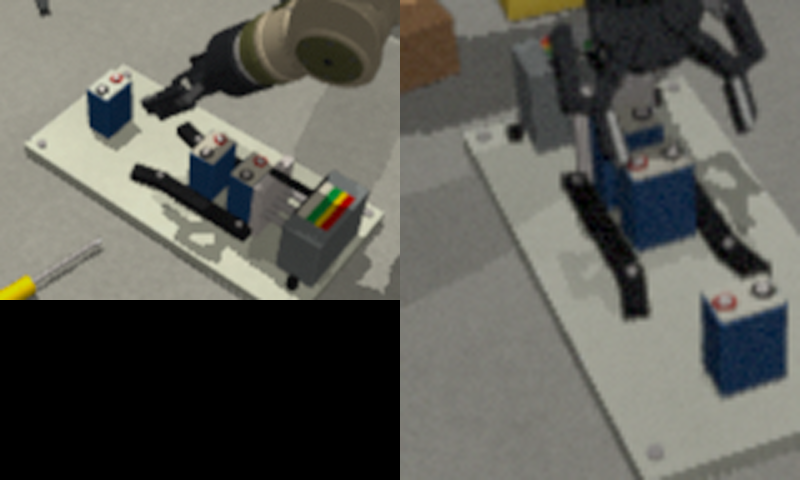

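The cell stands upright on the bed; its studs show at crop pixels (103,88) and (118,77) in the left view, and (725,302) and (763,289) in the right. I'll compute its pose.

```bash
python3 - <<'E'
from h import *; from cell import manip
S=manip.camera("scene");D=manip.camera("side")
a=[onz(S,265+x/2.5-.3,150+y/2.5-.3,.095)[:2] for x,y in((118,77),(103,89))]
b=[onz(D,235+(x-400)/4-.4,150+y/4-.4,.095)[:2] for x,y in((725,301),(763,288))]
print(a,np.mean(a,0),b,np.mean(b,0))
E
python3 to.py 0.511 -0.12 0.17
```

```text
[array([ 0.49524519, -0.11763302]), array([ 0.52391051, -0.11918166])] [ 0.50957785 -0.11840734] [array([ 0.49721933, -0.12235539]), array([ 0.5257617 , -0.12245309])] [ 0.51149051 -0.12240424]
p [ 0.5135 -0.0346  0.1385] q [ 0.1817  0.4483 -0.228   1.1202 -0.76   -1.2511] axes
 [[-0.0329 -0.9988 -0.0351]
 [-0.7057  0.0481 -0.7069]
 [ 0.7077  0.0015 -0.7065]] F [-0.1586 -0.5172 -0.1812] t 12.775
rows sum [ 0.0826 -0.0016  0.0569] grasp now [ 0.5141 -0.0214  0.1517]
```

```bash
python3 inch.py '0 0 -0.05 0 0 0;0 0 0 0 -0.157 0;0 0 0 0 -0.157 0;0 0 0 0 -0.157 0;0 0 0 0 -0.157 0;0 0 0 0 -0.157 0;0.04 0 0 0 0 0;0.04 0 0 0 0 0;0.03 0 0 0 0 0;0 0 0 0 0 0' 1.0; python3 to.py 0.5105 -0.1205 0.062
```

```text
time_s: 14.02
position: [0.5097, -0.111, 0.1738]
orientation: [2.162, -2.277, -0.001]
contact_force: [1.3, -0.5, 0.1]
width: 1.0
gripper_force: 0.0
p [ 0.5097 -0.111   0.1738] q [-0.3676  0.2364 -0.2002  1.1353 -0.0012 -1.8862] axes
 [[-0.0522 -0.9986 -0.0015]
 [-0.9986  0.0522 -0.0008]
 [ 0.0008  0.0014 -1.    ]] F [ 1.2934 -0.4983  0.1157] t 14.025
rows sum [ 0.0094 -0.0014  0.1305] grasp now [ 0.5098 -0.111   0.1925]
```

```bash
python3 inch.py '0.0094 -0.0014 0 0 0 0;0 0 0.04 0 0 0;0 0 0.04 0 0 0;0 0 0.035 0 0 0;0 0 0.0155 0 0 0;0 0 0 0 0 0;0 0 0 0 0 0' 1.0; python3 inch.py '0 0 0 0 0 0;0 0 0 0 0 0;0 0 0 0 0 0;0 0 0 0 0 0;0 0 0 0 0 0;0 0 0 0 0 0' 0.0 60;  python3 to.py 0.521 0.045 0.062
```

```text
time_s: 14.9
position: [0.5128, -0.1183, 0.0458]
orientation: [-2.168, 2.273, -0.004]
contact_force: [-1.1, -0.2, 0.5]
width: 1.004
gripper_force: 0.0
time_s: 15.65
position: [0.5125, -0.1183, 0.0457]
orientation: [-2.168, 2.273, -0.004]
contact_force: [-0.4, 0.2, 6.1]
width: 0.571
gripper_force: 62.9
p [ 0.5125 -0.1183  0.0457] q [-0.3791  0.3505 -0.3858  0.8319 -0.0009 -1.9026] axes
 [[-0.0474 -0.9989  0.002 ]
 [-0.9989  0.0474 -0.0018]
 [ 0.0017 -0.0021 -1.    ]] F [-0.4311  0.1793  6.0901] t 15.65
rows sum [-0.1635 -0.0008  0.0021] grasp now [ 0.5125 -0.1183  0.0644]
```

```bash
python3 inch.py '0 0 -0.001 0 0 0;-0.02 0 0 0 0 0;-0.025 0 0 0 0 0;-0.025 0 0 0 0 0;-0.025 0 0 0 0 0;-0.015 0 0 0 0 0;0 0 0 0 0 0';  python3 to.py 0.521 0.045 0.062; python3 look.py k5
```

```text
time_s: 16.52
position: [0.5169, -0.006, 0.0457]
orientation: [-2.17, 2.27, 0.001]
contact_force: [-1.4, 5.8, 6.0]
width: 0.577
gripper_force: 62.8
p [ 0.5169 -0.006   0.0457] q [-0.1679  0.3369 -0.4063  0.8272  0.0015 -1.6939] axes
 [[-0.0447 -0.999   0.0006]
 [-0.999   0.0447  0.0014]
 [-0.0014 -0.0005 -1.    ]] F [-1.42    5.7725  6.0127] t 16.525
rows sum [-0.0512 -0.0018  0.0025] grasp now [ 0.5169 -0.006   0.0644]
```

View pics/k5.png

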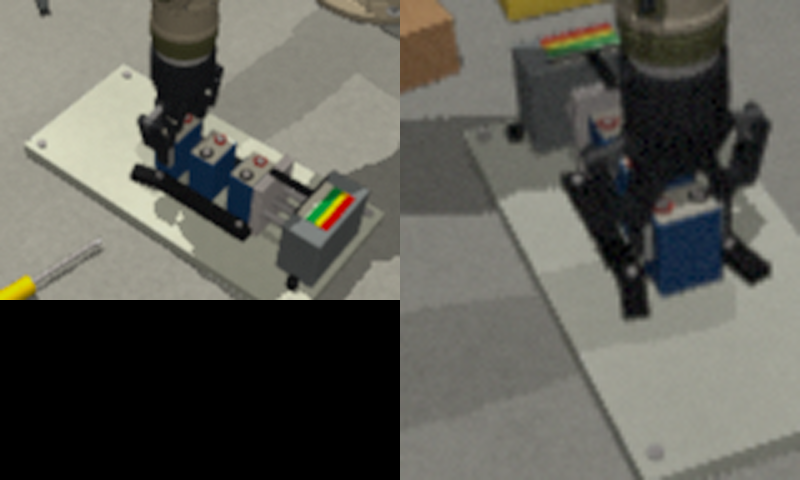

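Cell c is square between the rails just behind cell_b (left view (180,140), right view (690,245)). I'll keep sliding it while watching the force.

```bash
python3 inch.py '-0.005 0 0 0 0 0;-0.005 0 0 0 0 0;-0.005 0 0 0 0 0;-0.005 0 0 0 0 0;-0.004 0 0 0 0 0;0 0 0 0 0 0'; python3 inch.py '-0.005 0 0 0 0 0;-0.005 0 0 0 0 0;-0.004 0 0 0 0 0;0 0 0 0 0 0'
```

```text
time_s: 17.38
position: [0.5187, 0.0159, 0.0457]
orientation: [-2.168, 2.273, -0.003]
contact_force: [1.5, -3.8, 4.1]
width: 0.579
gripper_force: 63.1
time_s: 17.88
position: [0.5191, 0.0298, 0.0457]
orientation: [2.168, -2.273, 0.002]
contact_force: [-0.4, -4.6, 4.7]
width: 0.579
gripper_force: 63.3
```

```bash
for i in 1 2; do :; done; python3 inch.py '-0.003 0 0 0 0 0;-0.002 0 0 0 0 0;0 0 0 0 0 0'|sed -n 2,4p; python3 inch.py '-0.003 0 0 0 0 0;-0.002 0 0 0 0 0;0 0 0 0 0 0'|sed -n 2,4p; python3 inch.py '-0.002 0 0 0 0 0;-0.002 0 0 0 0 0;0 0 0 0 0 0'|sed -n 2,4p; python3 look.py k6
```

```text
position: [0.5191, 0.034, 0.0457]
orientation: [2.166, -2.273, 0.004]
contact_force: [-0.2, -5.9, 6.6]
position: [0.5193, 0.0388, 0.0457]
orientation: [2.166, -2.273, 0.004]
contact_force: [-0.0, -8.1, 7.1]
position: [0.5195, 0.0423, 0.0457]
orientation: [2.165, -2.273, 0.005]
contact_force: [0.5, -9.0, 5.6]
```

Run:
```python
import cv2,numpy as np
a=cv2.imread("pics/k6_scene.png")[195:265,340:430]; b=cv2.imread("pics/k6_side.png")[145:215,245:335]
cv2.imwrite("pics/k6z.png",np.hstack([cv2.resize(i,(400,311),interpolation=cv2.INTER_CUBIC) for i in(a,b)]))
```

```text
(no output)
```

View pics/k6z.png

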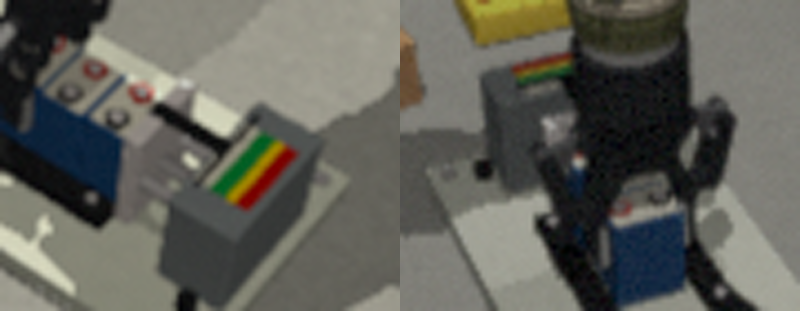

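The row is closed up, and the pointer is still in the white (about (230,145) in the left view). Force suggests about 9 mm of travel, so I'll add about 8 mm.

```bash
python3 inch.py '-0.002 0 0 0 0 0;-0.002 0 0 0 0 0;0 0 0 0 0 0'|sed -n 2,4p; python3 inch.py '-0.002 0 0 0 0 0;-0.002 0 0 0 0 0;0 0 0 0 0 0;0 0 0 0 0 0'; python3 look.py k7
python3 - <<'E'
import cv2,numpy as np
a=cv2.imread("pics/k7_scene.png")[205:250,370:420]; b=cv2.imread("pics/k7_side.png")[145:215,245:335]
cv2.imwrite("pics/k7z.png",np.hstack([cv2.resize(i,(400,360),interpolation=cv2.INTER_CUBIC) for i in(a,b)]))
E
```

```text
position: [0.5197, 0.0458, 0.0457]
orientation: [2.164, -2.273, 0.006]
contact_force: [0.3, -11.0, 6.5]
time_s: 19.98
position: [0.5198, 0.0494, 0.0457]
orientation: [2.164, -2.272, 0.007]
contact_force: [-0.6, -12.5, 6.4]
width: 0.575
gripper_force: 63.4
```

View pics/k7z.png

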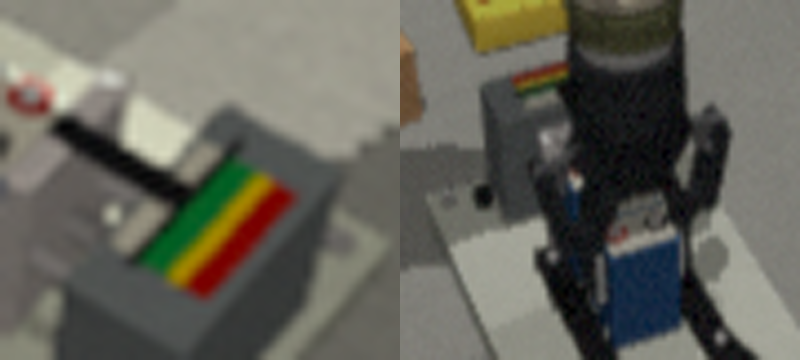

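The pointer bar stands at the white/green boundary ((190,205) in the left view), so travel is about 12 mm. I'll advance 5 mm more to reach mid-green.

```bash
python3 inch.py '-0.002 0 0 0 0 0;-0.002 0 0 0 0 0;-0.0015 0 0 0 0 0;0 0 0 0 0 0;0 0 0 0 0 0;0 0 0 0 0 0'; python3 look.py k8
python3 - <<'E'
import cv2,numpy as np
a=cv2.imread("pics/k8_scene.png")[205:250,370:420]; b=cv2.imread("pics/k8_scene.png")[180:270,320:420]
cv2.imwrite("pics/k8z.png",np.hstack([cv2.resize(i,(400,360),interpolation=cv2.INTER_CUBIC) for i in(a,b)]))
E
```

```text
time_s: 20.82
position: [0.52, 0.0541, 0.0457]
orientation: [2.162, -2.272, 0.008]
contact_force: [-0.7, -15.8, 7.0]
width: 0.578
gripper_force: 63.4
```

View pics/k8z.png

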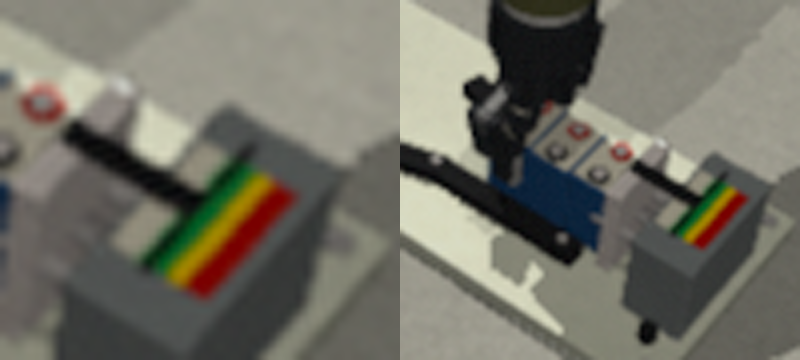

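The crossbar now stands mid-green ((200,210) in the left view) and the row is closed and upright. I'll hold for over a second and then hand in.

```bash
python3 inch.py '0 0 0 0 0 0;0 0 0 0 0 0;0 0 0 0 0 0;0 0 0 0 0 0;0 0 0 0 0 0;0 0 0 0 0 0;0 0 0 0 0 0;0 0 0 0 0 0;0 0 0 0 0 0;0 0 0 0 0 0'; python3 -c "
from cell import manip;print(manip.close_job())"
```

```text
time_s: 22.18
position: [0.52, 0.0541, 0.0457]
orientation: [2.162, -2.272, 0.008]
contact_force: [-0.3, -15.8, 7.5]
width: 0.576
gripper_force: 63.4
the job is handed in; nothing more can be done
None
```

The fallen cell now stands upright, terminals up, in the lane behind its neighbours, and the gripper is still holding the closed-up row with the pointer in mid-green; I handed the job in at 22 s, and no verdict came back.

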